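# Fold the bifold screen of the enclosure with the beaker

## Task

Open up the enclosure in which the small beaker stands: push its half-folded bifold front panel aside until its two leaves are folded flat against each other. Leave the panel of the other enclosure (with the flat dish in it) as it is, do not disturb the beaker or the dish, and let go.

Things in the scene. Friction and masses are not known exactly. Their poses are not given: they have to be found in the camera images.
- bay_a: Enclosure to open: white, open-topped, aluminium edges, 208 wide, 110 high, fixed; the beaker is in it. Origin: centre of its underside; x to its back wall, y to the hinge side, z up. Its front (-x, to the robot) has a bifold panel: two upright leaves 90 long, 6 thick, top at z = 110. Leaf 1 is hinged at x = -70, y = 90 (mm), leaf 2 on leaf 1; their joint comes out to -x, up to 90
- pull_a (a point): Centre of the round steel pull post (18 mm across, z = 110 to 160 mm) on top of leaf 2 near its free edge, which a groove guides along y of bay_a. Pushed to +y of bay_a it folds the panel, with 1 to 4 N; at the stop its centre is at about x = -80, y = 81 mm of bay_a. Straight path: x stays -82 to -78 mm. The panel stays where it is left
- fold_a (a joint): Hinge between the two leaves of the panel of bay_a: 0 = leaves in one straight line, 3.10 = folded flat against each other, at the stop (rad); starts about half folded, 1.0 to 1.7
- bay_b: The other enclosure, with the petri dish, whose panel stays as it is: same build, size and frame as bay_a
- pull_b (a point): Same pull post on the panel of bay_b; leave it alone (it may not shift by more than 15 mm)
- beaker_mid (a point): Centre, half-way up, of the loose small low-form glass beaker, 57x64x70 mm, standing on the floor of bay_a (floor 10 mm above the worktop); z up
- dish_mid (a point): Centre, half-way up, of the loose flat round petri dish, 93 mm across and 15 mm high, lying on the floor of bay_b; z up

How it is judged:
By the outcome, as a careful person would: the job done as asked, in the order asked, and still so for the second after the job is handed in, with the robot touching nothing.
It also fails if it takes over 29 s, if anything falls off the work surface, if the arm or the gripper's body presses on something with over 40 N, if the wrist force passes 120 N, or if a joint passes its speed limit or range.

## Robot

A 6-joint arm with a two-finger parallel gripper is mounted at the origin on a cart in front of the work surface, level with it; the furniture and walls round the work are solid. World frame = base frame: x ahead of the robot, y to its left, z up, the work surface at z = 0. Lengths are in m, angles in rad, forces in N, time in s.
With the tool pointing down it reaches from about 0.375 to 0.75 m from the base axis. Payload 9 kg.
Tool frame: the origin (TCP) lies midway between the tips of the shut fingers; the grasp point (between the pads) lies 19 mm behind it (r.pinch_z is the distance from the TCP to the grasp point, in m); z points along the fingers, y is the direction in which the jaws open and shut (so a half turn about z gives the same grasp; the last joint's range is limited). The gripper opens to 85 mm and grips with 20 to 120 N. Pads are 22 mm wide; open, the fingers measure 114 mm over their backs; the gripper's body (76 mm by 85 mm) begins 54 mm behind the grasp point. The pads swing forward as they close: fully open they stand 13 mm farther back than shut.
Start: joints at [-1.546, 0.104, 0.097, 1.564, 0, 1.353], TCP at [0.144, -0.582, 0.231] pointing down, gripper open.
Joint ranges: [-2.99, 2.99], [-0.84, 1.86], [-1.1, 1.16], [-1.84, 2.11], [-1.51, 1.56], [-3.14, 3.14]. Speed limits (rad/s): [2.22, 2.22, 2.57, 3.14, 3.14, 3.14].

## Interface

Orientations are given as a 3x3 rotation matrix whose columns are the frame's x, y, z axes.
In Python, from workcell import r gives the robot as it stands. The module is installed in compiled form; this text tells all that it offers.
- The arm moves only by the tool play_rows, never from a script. Its argument "moves" is a list of rows, each an object with "hand": the opening, from 0 (shut) to 1 (fully open); "translation": the shift along the tool's x, y, z in mm, a list of three; "twist": the turn about the tool's z in rad. A call has 1 to 12 rows; each row shifts and turns the pose as measured when the row begins, along the tool's axes as they then stand; what a row does not reach is not made up. A row lasts 1/12 s, in which the tool goes at most 41.7 mm and 7.16 degrees, less where a joint would pass 70% of its speed; a pose out of reach is approached as far as the arm can. A call is refused whole if a number of a shift passes 41.7 or a number of a turn 0.125, either way. A call with a gripper value outside its range is refused whole. The fingers move at their own pace and stop on an object; "force" is the grip in N (left out, the last holds). Time passes only in rows, so rows that do not move let the fingers close. It gives the time, the measured TCP pose, the force and the opening at its end, in the units of the state.
- r.sense(): the state, without advancing time (a new reading comes with each control period).
- r.read_camera(name): name is "scene" or "top"; returns (picture, depth): 480x640x3 uint8, red, green, blue; 480x640 float32, m along the optical axis (not along the pixel's ray), 0 where there is no reading.
- r.camera_info(name): a dict with "vertical_fov" (degrees; the focal length in pixels is half the picture's height over the tangent of half this angle, whatever the lens; pixels are square), "cx", "cy" (the principal point, pixels), "D" ([k1, k2, p1, p2, k3] as OpenCV has them; the pictures are not rectified), "rvec" (rotation vector, rad) and "tvec" (3), from world to camera coordinates, as OpenCV has them. Camera axes: x right, y down, z forward; pixel columns grow to the right and rows downward; lengths in m; the calibration is good to about 2 mm. A picture is of the moment at which its call begins. camera_info takes no time and is no camera call.
- r.job_done(): hands the job in, once; it reports no verdict.
Trained networks look in the newest picture that a camera, given by its name, has taken for a name from the list of things; names that differ only in an ending like _2 or _b are one class to them, and where a whole thing is asked for, a point or a joint stands for the part that bears it (a point fixed in the world has none). Each returns a list of dicts, best first, with "score" (0 to 1); they miss things now and then, are a little off and sometimes report something else, mostly with a low value. They report only what shows in the picture. A call takes as long as a camera call.
- r.spot_in(camera, target): "bbox" ([left, top, right, bottom] in pixels, round what is visible of it).
- r.mark_of(camera, target): "point" ([row, column] in pixels: a listed point, or the origin of a listed thing).
The state is a dict: "t": time; "joints": joint angles; "qd": joint speeds; "joint_efforts": joint torques, N m; "position": TCP position; "orientation": TCP orientation; "contact_force": force on the tool from outside, world axes, zero at the start; "moment": the same for the moment, N m; "grip_width": finger opening in m.
Only numpy, scipy, OpenCV 4.12 (cv2) and the standard library are available. Lean on these libraries where they do the work, as an engineer would, in place of code of your own. Each camera call takes 0.05 s, during which the arm holds its last target.

## Working session

There is one attempt and no reset: what is moved stays moved. The work goes in short steps, Python scripts to look and compute and a tool call to move; the robot and the scene stay as the last step left them, time stands still between calls to the robot, and variables do not carry over. Pictures are saved under pics/ and viewed, and the job is handed in when it is done.

Besides the shell and the picture viewer there is one more tool, called after ">>>" by a JSON object that holds its "name" and its "arguments", one argument or row to a line. play_rows: Moves the arm, as the interface text tells. Its arguments: {"type":"object","properties":{"moves":{"type":"array","items":{"type":"object","properties":{"hand":{"type":"number"},"translation":{"type":"array","items":{"type":"number"}},"twist":{"type":"number"}}}},"force":{"type":"number"}},"required":["moves"]}

```bash
mkdir -p pics; cat > h.py <<'E'
from workcell import r
import numpy as np, cv2
def K(n):
    c=r.camera_info(n); f=240/np.tan(np.radians(c["vertical_fov"])/2)
    return np.array([[f,0,c["cx"]],[0,f,c["cy"]],[0,0,1]]),np.array(c["D"],float),cv2.Rodrigues(np.array(c["rvec"],float))[0],np.array(c["tvec"],float).ravel()
def w(n,row,col,d):
    k,D,R,t=K(n); p=cv2.undistortPoints(np.array([[[col,row]]],float),k,D)[0,0]
    return R.T@(np.array([p[0]*d,p[1]*d,d])-t)
def atz(n,row,col,z):
    k,D,R,t=K(n); p=cv2.undistortPoints(np.array([[[col,row]]],float),k,D)[0,0]
    o=-R.T@t; v=R.T@np.array([p[0],p[1],1]); return o+v*(z-o[2])/v[2]
def px(n,P):
    k,D,R,t=K(n); return cv2.projectPoints(np.array([P],float),cv2.Rodrigues(R)[0],t,k,D)[0][0,0]
E
python3 - <<'E'
from h import *
for n in("scene","top"):
    im,d=r.read_camera(n); cv2.imwrite(f"pics/{n}1.png",im[:,:,::-1]); np.save(n+"_d.npy",d)
    for t in("pull_a","beaker_mid","dish_mid","bay_a"):
        for o in r.mark_of(n,t)[:4]:
            z={"pull_a":.135,"beaker_mid":.045,"dish_mid":.0175,"bay_a":0}[t]
            print(n,t,o["score"],np.round(o["point"]),np.round(atz(n,*o["point"],z),3))
s=r.sense();print(s["t"],s["position"],np.round(s["orientation"],2).tolist(),r.pinch_z)
E
```

```text
scene pull_a 0.91 [284. 286.] [0.455 0.277 0.135]
scene pull_a 0.56 [199. 370.] [ 0.463 -0.282  0.135]
scene beaker_mid 0.52 [234. 330.] [ 0.551 -0.176  0.045]
scene dish_mid 0.45 [326. 244.] [0.553 0.315 0.017]
scene bay_a 0.95 [333. 249.] [0.542 0.312 0.   ]
scene bay_a 0.76 [241. 338.] [ 0.545 -0.222  0.   ]
top pull_a 0.7 [275. 205.] [0.459 0.287 0.135]
top pull_a 0.67 [272. 479.] [ 0.475 -0.273  0.135]
top beaker_mid 0.58 [236. 424.] [ 0.557 -0.177  0.045]
top dish_mid 0.76 [236. 208.] [0.55  0.317 0.018]
top bay_a 0.89 [238. 218.] [0.549 0.299 0.   ]
top bay_a 0.56 [242. 441.] [ 0.549 -0.225  0.   ]
0.5 [ 0.14426196 -0.5824185   0.23130757] [[0.97, 0.24, -0.0], [0.24, -0.97, -0.0], [-0.0, 0.0, -1.0]] 0.0187
```

View pics/scene1.png

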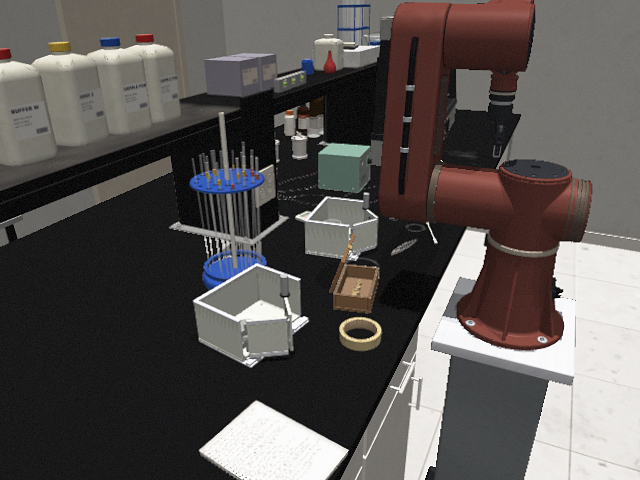

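View pics/top1.png

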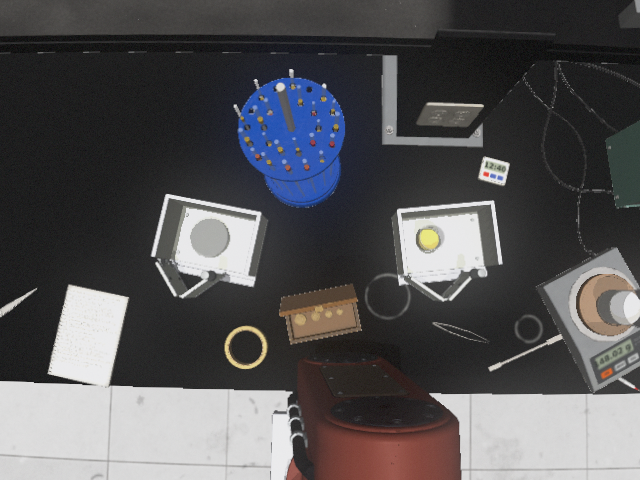

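The beaker (yellow contents, top px 428,238) is in the right-hand bay. Its hinge is at about (400,280), the joint at (443,300) and the post at (480,272). The dish is in the left bay. I'll zoom in on the right bay and measure it.

```bash
python3 - <<'E'
from h import *
im=cv2.imread("pics/top1.png"); d=np.load("top_d.npy")
c=im[190:310,380:510]; cv2.imwrite("pics/z1.png",cv2.resize(c,None,fx=6,fy=5,interpolation=cv2.INTER_CUBIC)[:600,:780])
# points from depth
k,D,R,t=K("top")
uv=np.array([[x,y] for y in range(190,310) for x in range(380,510)],float)
p=cv2.undistortPoints(uv[:,None],k,D)[:,0]; dd=d[190:310,380:510].ravel()
P=(np.c_[p*dd[:,None],dd]-t)@R
np.save("P.npy",P)
post=P[(P[:,2]>.125)&(dd>0)]; print(len(post),post.mean(0),post.min(0),post.max(0))
top=post[post[:,2]>.15]; print(len(top),top.mean(0),top.min(0),top.max(0))
m=(P[:,2]>.1)&(P[:,2]<.118)&(dd>0); q=P[m]; print(len(q))
rect=cv2.minAreaRect((q[q[:,0]>.48][:,:2]*1000).astype(np.float32)); print(rect)
# back wall line
g=np.full((120,130),0,np.uint8); g.ravel()[m]=255; cv2.imwrite("pics/m1.png",cv2.resize(g,None,fx=6,fy=5,interpolation=cv2.INTER_NEAREST))
print("cam",-R.T@t)
E
```

```text
94 [ 0.47224633 -0.26574204  0.15192432] [ 0.46409044 -0.27742201  0.12516671] [ 0.48047496 -0.25956375  0.16331174]
64 [ 0.47263537 -0.26750755  0.15839842] [ 0.46572562 -0.27742201  0.15068071] [ 0.47999818 -0.26034664  0.16331174]
1308
((547.8003540039062, -217.8948974609375), (143.66175842285156, 212.04087829589844), 6.414812088012695)
cam [0.437045   0.02423332 1.07562775]
```

View pics/z1.png

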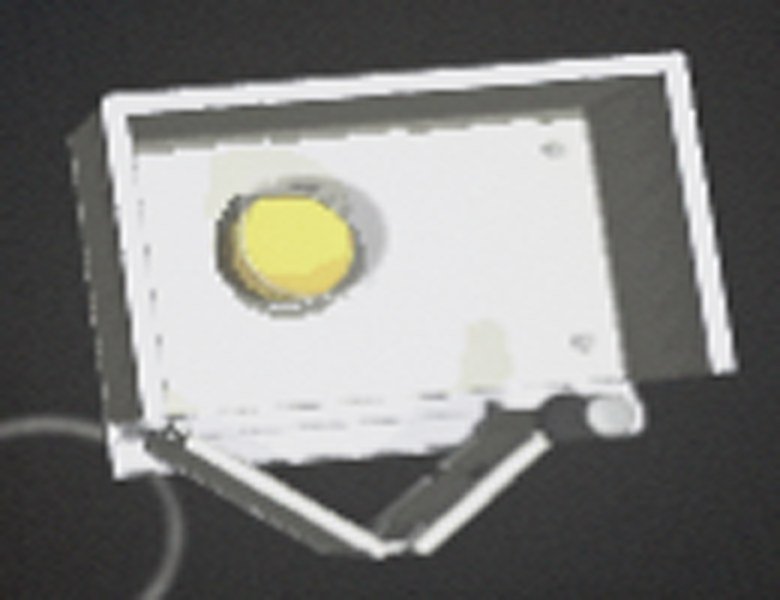

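View pics/m1.png

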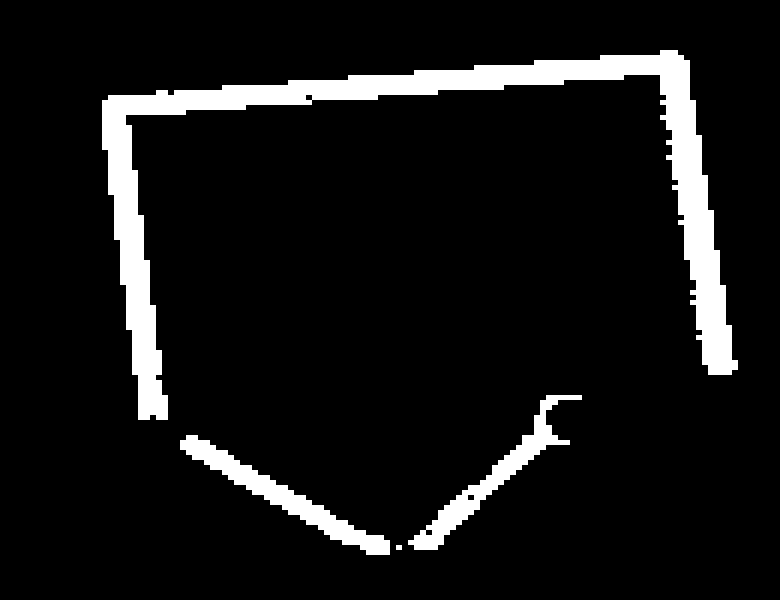

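```bash
python3 - <<'E'
from h import *
P=np.load("P.npy"); q=P[(P[:,2]>.1)&(P[:,2]<.118)]
a=np.radians(6.4)
for _ in range(3):
    u=np.array([np.cos(a),np.sin(a)]);v=np.array([-u[1],u[0]])
    X=q[:,:2]@u;Y=q[:,:2]@v
    b=(X>X.max()-.009)&(abs(Y-np.median(Y))<.09); f=np.polyfit(Y[b],X[b],1)[0]; a-=f
    print("yaw",np.degrees(a))
w_=(X>.5); ymin,ymax=np.percentile(Y[w_],[.5,99.5]); print(ymin,ymax,ymax-ymin,X.max())
yc=(ymin+ymax)/2; po=np.array([.4727,-.2685]); ox=po@u+.08
print("post bay",po@u-ox,po@v-yc)
o=u*ox+v*yc; print("o",o,"target post",o-u*.08+v*.081, "start tcp",po-v*.055)
f1=(X<ox-.05); print("front pts Y",Y[f1].min()-yc,Y[f1].max()-yc,"X",X[f1].min()-ox)
d=np.load("top_d.npy"); k,D,R,t=K("top")
uv=np.array([[x,y] for y in range(480) for x in range(640)],float)
p=cv2.undistortPoints(uv[:,None],k,D)[:,0]; dd=d.ravel(); W=(np.c_[p*dd[:,None],dd]-t)@R
m=(dd>0)&(W[:,0]>.1)&(W[:,0]<.55)&(W[:,1]<-.2)&(W[:,2]>.02)
W=W[m]; H,_,_=np.histogram2d(W[:,0],W[:,1],bins=[np.arange(.1,.6,.05),np.arange(-.7,-.15,.05)])
for i,x in enumerate(np.arange(.1,.55,.05)):
    print(round(x,2),[round(float(max([0]+list(W[(W[:,0]>=x)&(W[:,0]<x+.05)&(W[:,1]>=y)&(W[:,1]<y+.05),2]))),2) for y in np.arange(-.7,-.2,.05)])
print(r.sense()["t"])
E
```

```text
yaw 6.516782406134032
yaw 6.650179261645722
yaw 6.704856368560634
-0.38520016987616873 -0.17427373518107622 0.2109264346950925 0.5905846212375241
post bay -0.07999999999999996 -0.041698519284748214
o [ 0.54733275 -0.21781747] target post [ 0.45849064 -0.14662703] start tcp [ 0.47906939 -0.32312994]
front pts Y -0.10524423951609602 0.10587048242601263 X -0.1289527609262785
0.1 [0.0, 0.0, 0.0, 0.0, 0.0, 0.0, 0.0, 0.0, 0.0, 0.0]
0.15 [0.0, 0.0, 0.0, 0.0, 0.0, 0.0, 0.0, 0.0, 0.0, 0.0]
0.2 [0.0, 0.03, 0.04, 0.04, 0.0, 0.0, 0.0, 0.0, 0.0, 0.0]
0.25 [0.04, 0.05, 0.06, 0.06, 0.0, 0.0, 0.0, 0.0, 0.0, 0.0]
0.3 [0.06, 0.07, 0.09, 0.08, 0.06, 0.0, 0.0, 0.0, 0.0, 0.0]
0.35 [0.06, 0.15, 0.19, 0.19, 0.07, 0.0, 0.0, 0.0, 0.0, 0.0]
0.4 [0.06, 0.15, 0.19, 0.19, 0.07, 0.05, 0.0, 0.0, 0.0, 0.11]
0.45 [0.06, 0.09, 0.09, 0.09, 0.05, 0.05, 0.0, 0.11, 0.16, 0.11]
0.5 [0.0, 0.06, 0.05, 0.05, 0.0, 0.0, 0.0, 0.11, 0.0, 0.08]
0.5
```

>>> {"name": "play_rows", "arguments": {
  "moves": [
    {"hand":0,"translation":[0,0,0],"twist":0.065},
    {"hand":0,"translation":[0,0,0],"twist":0.065},
    {"hand":0,"translation":[30,-18,0],"twist":0},
    {"hand":0,"translation":[30,-18,0],"twist":0},
    {"hand":0,"translation":[30,-18,0],"twist":0},
    {"hand":0,"translation":[30,-18,0],"twist":0},
    {"hand":0,"translation":[30,-18,0],"twist":0},
    {"hand":0,"translation":[30,-18,0],"twist":0},
    {"hand":0,"translation":[30,-18,0],"twist":0},
    {"hand":0,"translation":[30,-18,0],"twist":0},
    {"hand":0,"translation":[30,-18,0],"twist":0},
    {"hand":0,"translation":[30,-18,0],"twist":0}
  ],
  "force": 40
}}

```text
t: 1.5
position: [0.4296, -0.3674, 0.2305]
orientation: [[0.996, 0.094, -0.0], [0.094, -0.996, -0.003], [-0.0, 0.003, -1.0]]
contact_force: [0.8, -0.3, 0.0]
grip_width: 0.0001
```

```bash
cat > s.py <<'E'
from h import *
s=r.sense();p=np.array(s["position"]);O=np.array(s["orientation"])
a=np.radians(6.6);u=np.array([np.cos(a),np.sin(a)]);v=np.array([-u[1],u[0]]);o=np.array([.5473,-.2178])
b=p[:2]-o
print("t",s["t"],"p",p.round(4),"bay",(b@u*1000).round(1),(b@v*1000).round(1),"yaw",np.degrees(np.arctan2(O[1,0],O[0,0])).round(2),"F",np.round(s["contact_force"],1),s["grip_width"])
def tool(bx,by,z):
    W=np.r_[o+u*bx/1e3+v*by/1e3,z]; print("tool shift mm to",bx,by,z,(O.T@(W-p)*1000).round(1))
E
python3 - <<'E'
from s import *
tool(-80,-92,.231);tool(-80,-92,.127)
E
```

```text
t 1.5 p [ 0.4296 -0.3674  0.2305] bay -134.1 -135.1 yaw 5.4 F [ 0.8 -0.3  0. ] 0.00013356977660023588
tool shift mm to -80 -92 0.231 [ 53.2 -44.2  -0.6]
tool shift mm to -80 -92 0.127 [ 53.2 -44.5 103.4]
```

>>> {"name": "play_rows", "arguments": {
  "moves": [
    {"hand":0,"translation":[27,-22,0],"twist":-0.02},
    {"hand":0,"translation":[27,-22,0],"twist":0},
    {"hand":0,"translation":[0,0,0],"twist":0},
    {"hand":0,"translation":[0,0,30],"twist":0},
    {"hand":0,"translation":[0,0,30],"twist":0},
    {"hand":0,"translation":[0,0,20],"twist":0},
    {"hand":0,"translation":[0,0,0],"twist":0}
  ]
}}

```text
t: 2.08
position: [0.4883, -0.3099, 0.1502]
orientation: [[0.992, 0.126, 0.005], [0.126, -0.992, -0.006], [0.005, 0.007, -1.0]]
contact_force: [-0.1, -0.7, 0.2]
grip_width: 0.0001
```

```bash
python3 - <<'E'
from s import *
tool(-80,-92,.127)
im,d=r.read_camera("scene"); cv2.imwrite("pics/s2.png",cv2.resize(im[150:300,280:440,::-1],None,fx=4,fy=4))
E
```

```text
t 2.0833 p [ 0.4883 -0.3099  0.1502] bay -69.2 -84.7 yaw 7.22 F [-0.1 -0.7  0.2] 7.00062970834845e-05
tool shift mm to -80 -92 0.127 [-11.    7.   23.2]
```

View pics/s2.png

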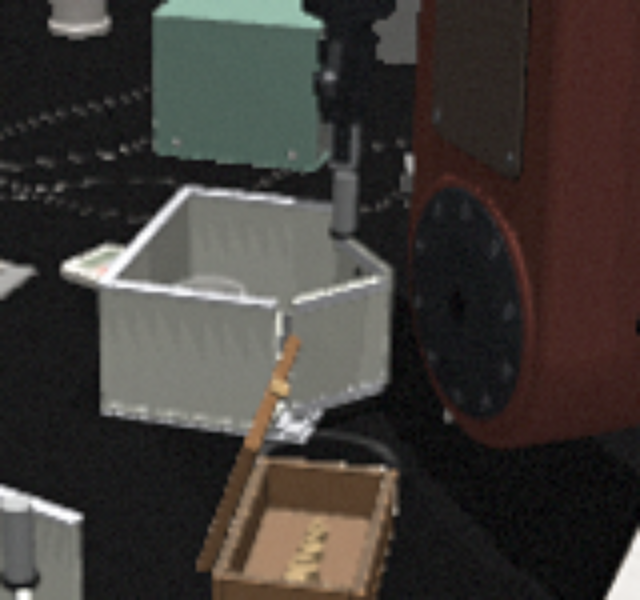

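The shut fingers are behind the post (the post is at about (343,205) in this crop). I'll correct the line and come down.

>>> {"name": "play_rows", "arguments": {
  "moves": [
    {"hand":0,"translation":[-10,6,0],"twist":0.01},
    {"hand":0,"translation":[0,0,12],"twist":0},
    {"hand":0,"translation":[0,0,9],"twist":0},
    {"hand":0,"translation":[0,0,0],"twist":0}
  ]
}}

```text
t: 2.47
position: [0.4797, -0.3211, 0.1348]
orientation: [[0.994, 0.113, 0.011], [0.113, -0.993, -0.012], [0.009, 0.013, -1.0]]
contact_force: [-0.4, 0.2, -0.0]
grip_width: 0.0
```

```bash
python3 - <<'E'
from s import *
tool(-80,-70,.128); tool(-80,81-23.5,.128)
E
```

```text
t 2.4667 p [ 0.4797 -0.3211  0.1348] bay -79.1 -94.8 yaw 6.5 F [-0.4  0.2 -0. ] 2.538173543654558e-05
tool shift mm to -80 -70 0.128 [ -1.1 -24.9   6.5]
tool shift mm to -80 57.5 0.128 [  -1.3 -152.4    4.8]
```

>>> {"name": "play_rows", "arguments": {
  "moves": [
    {"hand":0,"translation":[0,-10,3],"twist":0},
    {"hand":0,"translation":[0,-10,3],"twist":0},
    {"hand":0,"translation":[0,-8,0],"twist":0},
    {"hand":0,"translation":[0,-8,0],"twist":0},
    {"hand":0,"translation":[0,-8,0],"twist":0},
    {"hand":0,"translation":[0,-8,0],"twist":0},
    {"hand":0,"translation":[0,-8,0],"twist":0},
    {"hand":0,"translation":[0,-8,0],"twist":0}
  ]
}}

```text
t: 3.13
position: [0.4727, -0.2516, 0.1299]
orientation: [[0.994, 0.111, 0.015], [0.111, -0.994, -0.017], [0.013, 0.018, -1.0]]
contact_force: [0.4, -0.6, -0.8]
grip_width: -0.0
```

```bash
python3 - <<'E'
from s import *
tool(-80,81-23.5,.128)
im,d=r.read_camera("scene"); cv2.imwrite("pics/s3.png",cv2.resize(im[150:300,280:440,::-1],None,fx=4,fy=4))
E
```

```text
t 3.1333 p [ 0.4727 -0.2516  0.1299] bay -78.0 -25.0 yaw 6.37 F [ 0.4 -0.6 -0.8] -1.3316473841042137e-05
tool shift mm to -80 57.5 0.128 [ -2.3 -82.5   0.4]
```

View pics/s3.png

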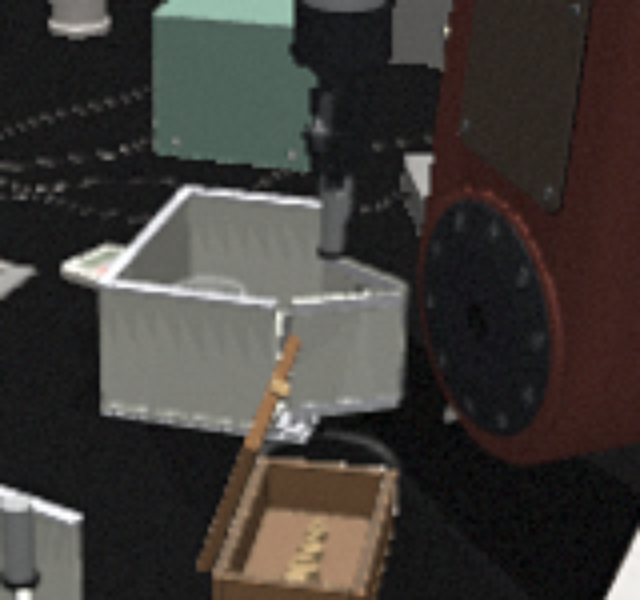

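The post and panel are moving with the fingers, so I'll keep pushing.

>>> {"name": "play_rows", "arguments": {
  "moves": [
    {"hand":0,"translation":[-1,-9,0],"twist":0},
    {"hand":0,"translation":[-1,-9,0],"twist":0},
    {"hand":0,"translation":[0,-9,0],"twist":0},
    {"hand":0,"translation":[0,-9,0],"twist":0},
    {"hand":0,"translation":[0,-9,0],"twist":0},
    {"hand":0,"translation":[0,-8,0],"twist":0},
    {"hand":0,"translation":[0,-6,0],"twist":0}
  ]
}}

```text
t: 3.77
position: [0.4632, -0.186, 0.1292]
orientation: [[0.994, 0.111, 0.015], [0.112, -0.994, -0.016], [0.013, 0.018, -1.0]]
contact_force: [-0.2, -1.3, 0.8]
grip_width: -0.0003
```

```bash
python3 - <<'E'
from s import *
tool(-80,81-23.5,.128)
E
```

```text
t 3.7667 p [ 0.4632 -0.186   0.1292] bay -79.9 41.2 yaw 6.41 F [-0.2 -1.3  0.8] -0.00025359380120406813
tool shift mm to -80 57.5 0.128 [ -0.2 -16.3   0.9]
```

>>> {"name": "play_rows", "arguments": {
  "moves": [
    {"hand":0,"translation":[0,-5,0],"twist":0},
    {"hand":0,"translation":[0,-5,0],"twist":0},
    {"hand":0,"translation":[0,-4,0],"twist":0},
    {"hand":0,"translation":[0,-2,0],"twist":0}
  ]
}}

```text
t: 4.1
position: [0.4612, -0.1681, 0.129]
orientation: [[0.994, 0.112, 0.015], [0.112, -0.993, -0.018], [0.013, 0.02, -1.0]]
contact_force: [1.0, -11.2, -2.0]
grip_width: -0.0002
```

```bash
python3 - <<'E'
from s import *
im,d=r.read_camera("scene"); cv2.imwrite("pics/s4.png",cv2.resize(im[150:300,280:440,::-1],None,fx=4,fy=4))
im,d=r.read_camera("top"); cv2.imwrite("pics/t4.png",cv2.resize(im[190:340,380:510,::-1],None,fx=4,fy=4))
E
```

```text
t 4.1 p [ 0.4612 -0.1681  0.129 ] bay -79.8 59.2 yaw 6.46 F [  1.  -11.2  -2. ] -0.00017708404081478112
```

View pics/s4.png

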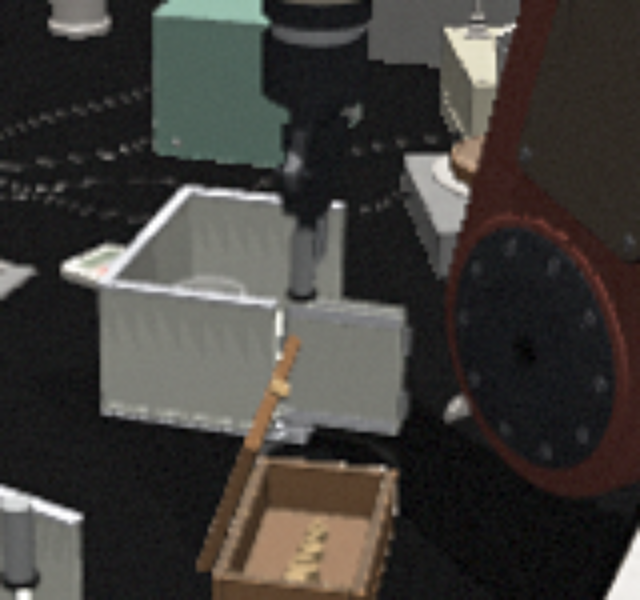

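View pics/t4.png

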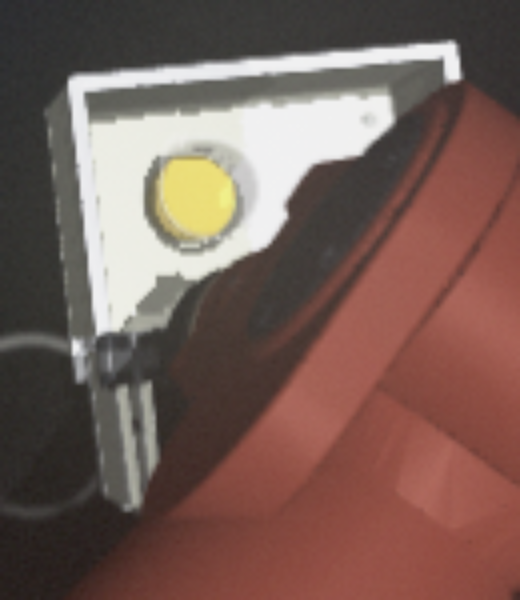

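The leaves look parallel (about (125–150, 380–500) in the top crop) and the force has risen to 11 N, so this is probably the stop. I'll press a little more to confirm.

>>> {"name": "play_rows", "arguments": {
  "moves": [
    {"hand":0,"translation":[0,-2,0],"twist":0},
    {"hand":0,"translation":[0,-2,0],"twist":0},
    {"hand":0,"translation":[0,-1,0],"twist":0}
  ]
}}

```text
t: 4.45
position: [0.4612, -0.1689, 0.1293]
orientation: [[0.994, 0.108, 0.015], [0.109, -0.994, -0.03], [0.012, 0.031, -0.999]]
contact_force: [0.9, -6.5, -2.0]
grip_width: -0.0002
```

```bash
python3 -c "import s"
```

```text
t 4.45 p [ 0.4612 -0.1689  0.1293] bay -79.9 58.5 yaw 6.23 F [ 0.9 -6.5 -2. ] -0.00017827326683647152
```

It didn't advance, so it's at the stop. Now I'll back off, rise and clear the view.

>>> {"name": "play_rows", "arguments": {
  "moves": [
    {"hand":0,"translation":[0,8,0],"twist":0},
    {"hand":0,"translation":[0,20,0],"twist":0},
    {"hand":0,"translation":[0,10,-20],"twist":0},
    {"hand":0,"translation":[0,0,-35],"twist":0},
    {"hand":0,"translation":[0,0,-35],"twist":0},
    {"hand":0,"translation":[0,25,-10],"twist":0},
    {"hand":0,"translation":[-25,30,0],"twist":0},
    {"hand":0,"translation":[-25,30,0],"twist":0},
    {"hand":0,"translation":[-25,30,0],"twist":0},
    {"hand":0,"translation":[-25,30,0],"twist":0},
    {"hand":0,"translation":[-20,30,0],"twist":0},
    {"hand":0,"translation":[0,0,0],"twist":0}
  ]
}}

```text
t: 5.45
position: [0.3579, -0.4014, 0.2364]
orientation: [[0.993, 0.114, 0.012], [0.114, -0.993, -0.024], [0.01, 0.025, -1.0]]
contact_force: [-0.2, 0.3, 0.1]
grip_width: 0.0003
```

```bash
python3 - <<'E'
from s import *
im,d=r.read_camera("scene"); cv2.imwrite("pics/s5.png",im[:,:,::-1])
im,d=r.read_camera("top"); cv2.imwrite("pics/t5.png",cv2.resize(im[190:320,380:510,::-1],None,fx=4.5,fy=4.5)); cv2.imwrite("pics/t5f.png",im[:,:,::-1])
k,D,R,t=K("top")
uv=np.array([[x,y] for y in range(190,330) for x in range(380,510)],float)
p=cv2.undistortPoints(uv[:,None],k,D)[:,0]; dd=d[190:330,380:510].ravel(); P=(np.c_[p*dd[:,None],dd]-t)@R
B=np.c_[(P[:,:2]-o)@u,(P[:,:2]-o)@v,P[:,2]]*1000
q=B[(dd>0)&(B[:,2]>150)&(B[:,2]<166)]; print("post top bay",len(q),q.mean(0) if len(q) else 0)
q=B[(dd>0)&(B[:,2]>102)&(B[:,2]<118)&(B[:,0]<-85)];print("leaf pts",len(q),q.min(0),q.max(0))
for x in range(-165,-85,10):
    g=q[(q[:,0]>=x)&(q[:,0]<x+10)]
    if len(g): print(x,g[:,1].min().round(1),g[:,1].max().round(1))
for t_ in("pull_a","beaker_mid","dish_mid"):
    for e in r.mark_of("top",t_): print(t_,e["score"],np.round(e["point"]),np.round(atz("top",*e["point"],{"pull_a":.135,"beaker_mid":.045,"dish_mid":.0175}[t_]),3))
E
```

```text
t 5.45 p [ 0.3579 -0.4014  0.2364] bay -209.2 -160.6 yaw 6.55 F [-0.2  0.3  0.1] 0.00027131932270611206
post top bay 70 [-80.12011954  82.02311068 158.58528435]
leaf pts 265 [-155.35535632   77.83818387  102.11697853] [-85.14088648  98.32362128 117.47031995]
-165 94.7 94.7
-155 79.4 97.1
-145 79.2 97.1
-135 79.1 97.9
-125 78.5 97.1
-115 78.6 98.0
-105 78.8 97.9
-95 77.8 98.3
pull_a 0.78 [272. 205.] [0.465 0.288 0.135]
pull_a 0.62 [283. 419.] [ 0.451 -0.149  0.135]
beaker_mid 0.82 [238. 425.] [ 0.552 -0.179  0.045]
dish_mid 0.92 [236. 209.] [0.55  0.314 0.018]
```

View pics/t5.png

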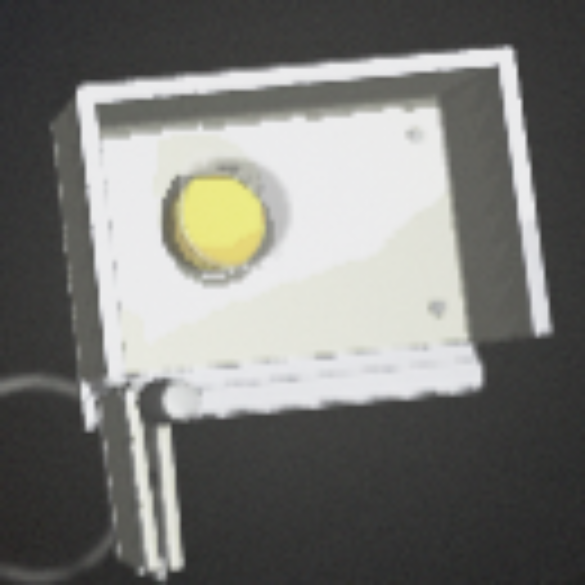

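View pics/s5.png

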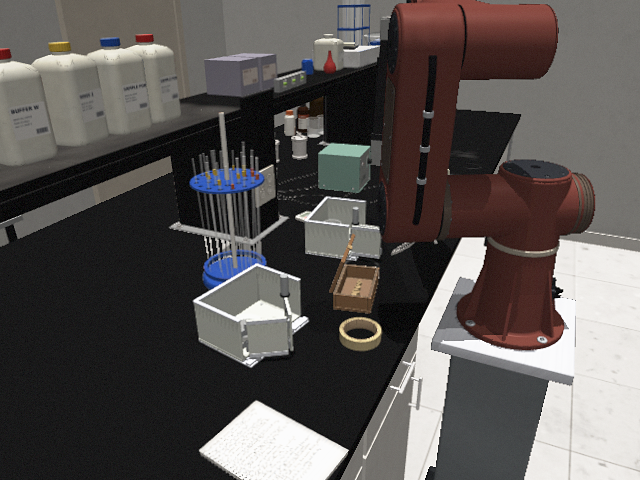

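The leaves are parallel and folded flat in the top crop (about (135–180, 400–570)). The post is at bay (-80, 82), which is the stop. The beaker and the other bay haven't changed, and the arm is clear.

```bash
python3 -c "
from workcell import r
print(r.job_done(), r.sense()['t'])"
```

```text
the job is handed in; nothing more can be done
the job is handed in; nothing more can be done
```

The beaker's enclosure is open: I pushed its pull post along the groove with the shut fingers until it reached the stop. Then I backed off, moved the arm clear and handed the job in, at about 5.6 s of the 29 s allowed.

- **Panel:** the post measured at x = -80, y = 82 mm in the bay frame, against about -80, 81 at the stop. The two leaves show parallel, side by side, square to the front. I did not measure the fold angle itself.
- **Force:** the highest wrist reading I saw was about 11 N, at the stop. After I pulled away it was back to roughly zero.
- **Beaker, dish and other panel:** in the pictures they look unchanged. The network's positions shifted by 3–6 mm between pictures; I take that as detection noise, since it is small and nothing touched them.

No check failed.

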